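# Tip two round bars into the angle-iron trough

### The job

Load the angle-iron trough for tack welding: take the two tall round bars that stand on the bench and tip each of them over into the V, so that they lie in line in its fold, one behind the other, neither sticking out past the ends. Do not drop them in from a height, and leave the tall square bar standing where it is.

Things in the scene. Friction and masses are not known exactly. Their poses are not given: they have to be found in the camera images.
- bar_a_center (a point): one of two identical plain steel round bars, solid, 30 mm diameter, 100 mm long, about 0.55 kg, standing on end on the bench at the start; this point is its centre, 50 mm from either end; z runs along the bar's axis
- bar_b_center (a point): one of two identical plain steel round bars, solid, 30 mm diameter, 100 mm long, about 0.55 kg, standing on end on the bench at the start; this point is its centre, 50 mm from either end; z runs along the bar's axis
- fold (a point): V-trough of steel angle iron, open side up, fixed on a low base; 320 mm long, ends open; flanges at 45 degrees, 60 mm wide inside, 5 mm thick: mouth 85 mm wide, edges 42 mm above the fold. This point: middle of the inner fold line, 20 mm above the bench; x along the fold, y across, z up. A bar lying in it has its axis 21 mm above the fold; one stood in it leaning 30 degrees along it falls over when let go
- square_center (a point): plain steel square bar, 30 x 30 x 100 mm tall, standing on end, to be left alone; this point is its centre. It, the two round bars, a short thin round bar (24 mm diameter, 50 tall) and a pipe collar (50 mm diameter, 45 tall) stand in a loose row across the bench between robot and trough, 90 mm or more apart, centre to centre

How it is judged (in metres and radians):
At the end, for the whole second after the job is handed in: Both tall round bars lie at rest in the fold of the trough: axis within 10 degrees of the fold, centre within 10 mm of the fold line sideways and 11 to 31 mm above it, and within 115 mm of the trough's middle along it (x of bar_a_center in the frame of fold between -0.115 and 0.115 m and y of bar_a_center in the frame of fold between -0.01 and 0.01 m and z of bar_a_center in the frame of fold between 0.011 and 0.031 m and angle between the z axis of each of bar_a_center, bar_b_center and the x axis of fold, either way round below 0.175 rad and linear speed of each of bar_a, bar_b below 0.03 m/s and x of bar_b_center in the frame of fold between -0.115 and 0.115 m and y of bar_b_center in the frame of fold between -0.01 and 0.01 m and z of bar_b_center in the frame of fold between 0.011 and 0.031 m); the robot touches nothing.
It fails at once if a bar is dropped: it moves faster than 1.1 m/s while not held (a free fall of about 60 mm) ((linear speed of bar_a above 1.1 m/s and contact force between bar_a and the fingers below 0.1 N) or (linear speed of bar_b above 1.1 m/s and contact force between bar_b and the fingers below 0.1 N)).
It fails at once if the square bar is knocked over or shifted by more than 40 mm (distance of square_center from where it was at the start of the episode above 0.04 m).
It also fails if it takes over 54 s, if anything falls off the work surface, if the arm or the gripper's body presses on something with over 40 N, if the wrist force passes 120 N, or if a joint passes its speed limit or range.

### The arm

A 6-joint arm with a two-finger parallel gripper is mounted at the origin on the work surface. World frame = base frame: x ahead of the robot, y to its left, z up, the work surface at z = 0. Lengths are in mm, angles in rad, forces in N, time in s.
With the tool pointing down it reaches from about 300 to 775 mm from the base axis. Payload 14.6 kg.
Tool frame: the origin (TCP) lies between the finger pads; the fingertips stand 8 mm ahead of it and the grasp point (between the pads) lies 11 mm behind it; y points along the fingers, x is the direction in which the jaws open and shut, and the axes are right-handed (so a half turn about y gives the same grasp; the last joint's range is limited). The gripper opens to 94 mm and grips with 3 to 60 N. Pads are 16 mm wide; open, the fingers measure 119 mm over their backs; the gripper's body (75 mm by 177 mm) begins 78 mm behind the grasp point.
Start: joints at [-1.17, 0.3, 1.521, -0, 1.321, -0.067], TCP at [248, -490.903, 213.446] pointing down, gripper open.
Joint ranges: [-3.03, 3.03], [-0.79, 2.21], [0.23, 2.52], [-1.04, 4.18], [0, 3.07], [-2.55, 2.55]. Speed limits (rad/s): [2.22, 2.22, 2.57, 3.14, 3.14, 3.14].

### API

Orientations are given as [roll, pitch, yaw] about the fixed x, y, z axes, in that order (R = Rz(yaw) Ry(pitch) Rx(roll)).
In Python, from cell import read_state, imaging, order gives the robot as it stands. The module is installed in compiled form; this text tells all that it offers.
- The arm moves only by the shell command python3 -m handwheel 'ROWS' [FORCE]. ROWS is JSON, a list that holds one entry, the list of rows, each a list of 7 numbers: the shift along the tool's x, y, z in mm, then the turn, a rotation vector about the tool's x, y, z in degrees, then the opening, from -1 (shut) to 1 (fully open), so that 0 is half open. A call has 1 to 5 rows; each row is the pose to reach, as a shift and turn from the pose measured when the call began, along the tool's axes at that moment; what a row does not reach only later rows make up. A row lasts 1/12 s, in which the tool goes at most 41.7 mm and 7.16 degrees, less where a joint would pass 70% of its speed; a pose out of reach is approached as far as the arm can. A call with a gripper value outside its range is refused whole. The fingers move at their own pace and stop on an object; FORCE is the grip in N (left out, the last holds). Time passes only in rows, so rows that repeat a pose let the fingers close. It gives the time, the measured TCP pose, the force and the opening at its end, in the units of the state.
- read_state(): the state, without advancing time (a new reading comes with each control period).
- imaging.camera(name): name is "scene" or "top" or "wrist"; returns (picture, depth): 420x560x3 uint8, red, green, blue; 420x560 float32, mm along the optical axis (not along the pixel's ray), 0 where there is no reading.
- imaging.get_calibration(name): a dict with "mtx" (3x3 intrinsics, pixels), "world_from_camera" (4x4, takes a point from camera to world coordinates); the wrist camera has in their place "hand_eye" (4x4, takes a point from camera to tool coordinates, whose origin is the TCP and whose axes are the tool frame's). Camera axes: x right, y down, z forward; pixel columns grow to the right and rows downward; lengths in mm; the calibration is good to about 2 mm. The wrist camera is an equidistant fisheye: a pixel r from the principal point sees the ray r / f radians off the axis. A picture is of the moment at which its call begins: read the wrist's pose just before it. get_calibration takes no time and is no camera call.
- order.sign_off(): hands the job in, once; it reports no verdict.
The state is a dict: "clock": time; "joints": joint angles; "qd": joint speeds; "effort": joint torques, N m; "eef_pos": TCP position; "eef_rot": TCP orientation; "wrist_force": force on the tool from outside, world axes, zero at the start; "moment": the same for the moment, N m; "finger_gap": finger opening in mm.
Only numpy, scipy, OpenCV 4.12 (cv2) and the standard library are available. Lean on these libraries where they do the work, as an engineer would, in place of code of your own. Each camera call takes 0.05 s, during which the arm holds its last target.

## Working session

There is one attempt and no reset: what is moved stays moved. The work goes in short steps, Python scripts to look and compute and a shell command to move; the robot and the scene stay as the last step left them, time stands still between calls to the robot, and variables do not carry over. Pictures are saved under pics/ and viewed, and the job is handed in when it is done.

```bash
mkdir -p pics; python3 - <<'E'
from cell import read_state, imaging
import cv2,numpy as np
s=read_state(); print(s)
for n in ["scene","top"]:
    p,d=imaging.camera(n); cv2.imwrite(f"pics/{n}0.png",p[:,:,::-1]); np.save(f"pics/{n}0.npy",d)
    c=imaging.get_calibration(n); print(n,c)
print(imaging.get_calibration("wrist"))
E
```

```text
{'clock': 0.0, 'joints': array([-1.16959177e+00,  3.00459539e-01,  1.52160762e+00, -1.91984900e-05,
        1.32070199e+00, -6.65771086e-02]), 'qd': array([-1.80847410e-03, -5.94638909e-04,  8.04330577e-05,  5.67212278e-04,
       -8.06669388e-04, -6.58525781e-04]), 'effort': array([-1.50591990e-03, -5.31821108e+01, -3.52735233e+01,  7.07901525e-02,
        2.45206797e-02, -3.68955239e-05]), 'eef_pos': array([ 247.89934592, -490.66669791,  212.88144525]), 'eef_rot': array([-1.57073661e+00,  1.17511877e-03, -1.10300986e+00]), 'wrist_force': array([0.19415186, 0.19478669, 0.35777456]), 'moment': array([ 0.00675915, -0.06031347,  0.02551424]), 'finger_gap': 93.88287827679328}
scene {'mtx': array([[454.4714007 ,   0.        , 275.22952556],
       [  0.        , 454.4714007 , 208.52865738],
       [  0.        ,   0.        ,   1.        ]]), 'world_from_camera': array([[-5.95384906e-01,  5.36637152e-01, -5.97944295e-01,
         1.15264717e+03],
       [ 8.03430762e-01,  4.01351689e-01, -4.39790670e-01,
         4.58870099e+02],
       [ 3.97793999e-03, -7.42251567e-01, -6.70109534e-01,
[... 460 characters left out ...]
91083e+01],
       [ 3.65542416e-03, -2.14541921e-01, -9.76707941e-01,
         9.66419685e+02],
       [ 0.00000000e+00,  0.00000000e+00,  0.00000000e+00,
         1.00000000e+00]])}
{'mtx': array([[325.1922621 ,   0.        , 278.81456281],
       [  0.        , 325.1922621 , 214.08233769],
       [  0.        ,   0.        ,   1.        ]]), 'hand_eye': array([[ 9.99999828e-01,  5.84187495e-04, -5.94683470e-05,
        -5.56971511e-02],
       [ 2.07207265e-04, -2.56296540e-01,  9.66598180e-01,
        -1.71506788e+02],
       [ 5.49433038e-04, -9.66598025e-01, -2.56296617e-01,
         7.41225982e+01],
       [ 0.00000000e+00,  0.00000000e+00,  0.00000000e+00,
         1.00000000e+00]])}
```

View pics/scene0.png

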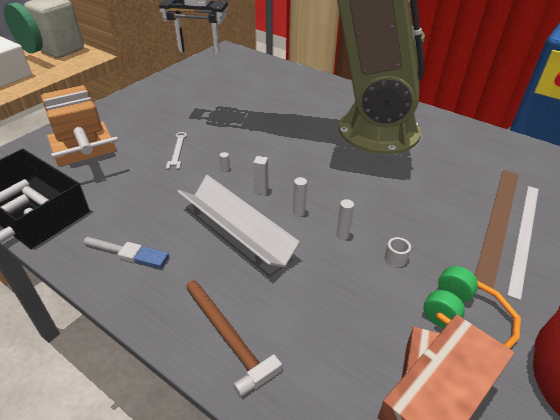

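View pics/top0.png

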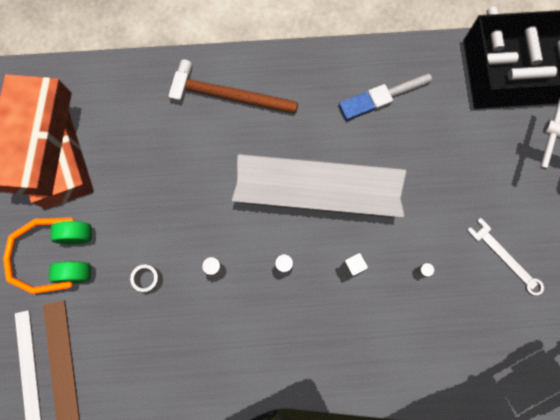

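The top view shows the collar at (145,278), round bars at (211,267) and (284,264), the square bar at (356,265), the thin bar at (427,270), and the trough centred near (320,186). I'll measure these next.

```bash
cat > h.py <<'E'
import numpy as np,cv2
from cell import read_state, imaging
from scipy.spatial.transform import Rotation as R
def cloud(n,d):
    c=imaging.get_calibration(n);K=c["mtx"];T=c["world_from_camera"]
    v,u=np.mgrid[:420,:560]
    P=np.stack([(u-K[0,2])/K[0,0]*d,(v-K[1,2])/K[1,1]*d,d],-1)
    W=P@T[:3,:3].T+T[:3,3]; W[d<=0]=np.nan
    return W
E
python3 - <<'E'
from h import *
np.set_printoptions(precision=1,suppress=True)
for n in["top","scene"]:
    W=cloud(n,np.load(f"pics/{n}0.npy"))
    m=(np.abs(W[...,2]-100)<6)&(W[...,0]>200)&(W[...,0]<500)&(abs(W[...,1])<350)
    k,l,st,ce=cv2.connectedComponentsWithStats(m.astype(np.uint8))
    for i in range(1,k):
        if st[i,4]>20:
            q=W[l==i]; print(n,ce[i],st[i,4],(q.max(0)+q.min(0))/2,np.ptp(q,axis=0),np.median(q,0))
W=cloud("top",np.load("pics/top0.npy"))
for p in [(240,157),(404,170),(401,215),(234,201),(240,180),(320,187),(395,192),(320,165),(320,208)]: print(p,W[p[1],p[0]])
# profile across trough: at columns
for u in (250,320,390):
    print(u,[tuple(W[v,u].round(0)) for v in range(150,225,3)])
for p in [(145,278),(427,270)]: print(W[p[1],p[0]])
E
python3 - <<'E'
import cv2
a=cv2.imread("pics/top0.png"); cv2.imwrite("pics/topc.png",cv2.resize(a[140:300,190:440],None,fx=3,fy=3,interpolation=2))
E
```

```text
top [355.6 264.1] 301 [ 443.1 -109.1   99.5] [37.6 35.4  9.4] [ 442.5 -109.2  100.7]
top [283.5 263.1] 228 [453.3  16.  100.1] [28.6 28.3  8. ] [452.9  15.4 100.4]
top [210.8 266. ] 233 [456.5 141.   99.8] [28.5 28.5 11.5] [456.4 141.2 100.6]
scene [260.6 160.6] 113 [ 443.1 -107.5   98.8] [37.5 36.7  9. ] [ 447.4 -106.   100.1]
scene [300.3 181.7] 102 [454.6  16.5  98.8] [28.8 30.6  9. ] [456.4  18.  100.3]
scene [346.9 204.4] 125 [458.1 143.6  99.5] [31.2 28.5  9.9] [461.1 144.2 100.3]
(240, 157) [664.7  84.7  61. ]
(404, 170) [ 617.5 -222.9   62.5]
(401, 215) [ 531.5 -207.3   62.2]
(234, 201) [580.5 100.3  57.2]
(240, 180) [629.9  89.8  25.5]
(320, 187) [605.  -65.   25.9]
(395, 192) [ 584.  -208.6   30.5]
(320, 165) [639.2 -65.8  59.1]
(320, 208) [555.3 -58.9  61. ]
250 [(np.float64(699.0), np.float64(69.0), np.float64(2.0)), (np.float64(693.0), np.float64(69.0), np.float64(-0.0)), (np.float64(665.0), np.float64(66.0), np.float64(63.0)), (np.float64(661.0), np.float64(66.0), np.float64(57.0)), (np.float64(655.0), np.float64(67.0), np.float64(55.0)), (np.float64(652.0), np.float64(
[... 3371 characters left out ...]
4(28.0)), (np.float64(586.0), np.float64(-200.0), np.float64(26.0)), (np.float64(580.0), np.float64(-200.0), np.float64(24.0)), (np.float64(574.0), np.float64(-199.0), np.float64(24.0)), (np.float64(566.0), np.float64(-196.0), np.float64(33.0)), (np.float64(559.0), np.float64(-195.0), np.float64(38.0)), (np.float64(552.0), np.float64(-192.0), np.float64(46.0)), (np.float64(544.0), np.float64(-190.0), np.float64(55.0)), (np.float64(537.0), np.float64(-187.0), np.float64(63.0)), (np.float64(542.0), np.float64(-198.0), np.float64(10.0)), (np.float64(537.0), np.float64(-200.0), np.float64(-0.0)), (np.float64(531.0), np.float64(-199.0), np.float64(1.0))]
[454.  282.3   3. ]
[ 428.3 -246.1   49.2]
```

View pics/topc.png

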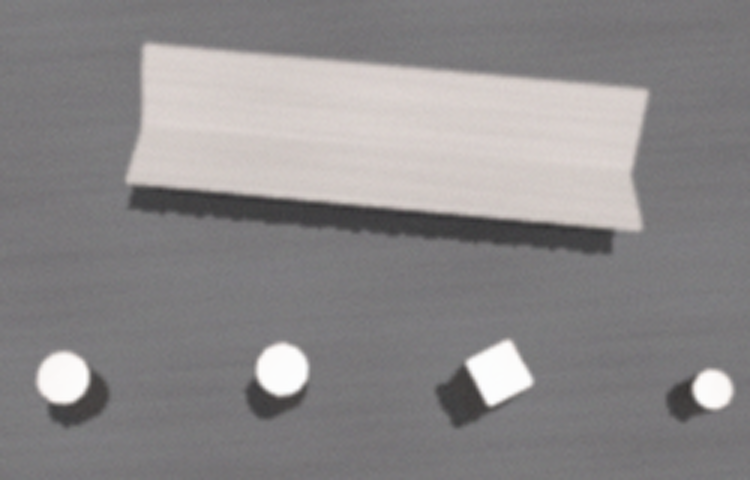

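```bash
python3 - <<'E'
from h import *
np.set_printoptions(precision=2,suppress=True)
from scipy.optimize import least_squares
for n in["top","scene"]:
    W=cloud(n,np.load(f"pics/{n}0.npy")).reshape(-1,3)
    m=(W[:,2]>15)&(W[:,2]<66)&(W[:,0]>500)&(W[:,0]<700)&(W[:,1]>-240)&(W[:,1]<115)
    P=W[m]
    def f(p,P=P):
        a,x0,z0=p
        # fold line dir (sin a, -?): across coordinate
        c=(P[:,0]-x0)*np.cos(a)-(P[:,1]+60)*np.sin(a)
        return (P[:,2]-z0-abs(c))/1.41
    r=least_squares(f,[0.14,600,20],loss="soft_l1",f_scale=2)
    a,x0,z0=r.x; e=f(r.x)
    Q=P[abs(e)<5]; along=(Q[:,0]-x0)*np.sin(a)+(Q[:,1]+60)*np.cos(a)
    lo,hi=np.percentile(along,[.2,99.8]); mid=(along.min()+along.max())/2
    c=np.array([x0,-60])+mid*np.array([np.sin(a),np.cos(a)])
    print(n,r.x,len(P),len(Q),along.min(),along.max(),lo,hi,"centre",c,"dir",np.sin(a),np.cos(a),np.degrees(a))
E
```

```text
top [  0.16 599.92  20.37] 7853 7806 -161.26184845844347 159.49691907692852 -160.12482911735015 158.78824118168393 centre [599.77 -60.87] dir 0.16277180715369535 0.9866637415026054 9.367818600047604
scene [  0.17 600.49  20.2 ] 4107 3999 -161.76701042834176 161.99510193080567 -160.15001200579061 160.81523573862745 centre [600.51 -59.89] dir 0.16465885424441126 0.9863505774920587 9.477417197515296
```

Both views agree on the positions. Fold centre is at (600,-60.5), with the fold 80.6° from x. Bar A is at (457,142) and bar B at (454,16). The plan is to grip each bar near its top with the tool tilted outward, then rotate it along the fold until its low end rests in the V, and release it there.

```bash
cat >> h.py <<'E'
def Rt(phi,tau):  # azimuth of tilt, tilt from down towards azimuth (deg)
    return R.from_euler('z',phi-90,degrees=True)*R.from_euler('x',-90+tau,degrees=True)
def go(p,phi,tau):
    s=read_state(); r0=R.from_euler('xyz',s['eef_rot']); p0=s['eef_pos']
    sh=r0.inv().apply(np.array(p)-p0); rv=(r0.inv()*Rt(phi,tau)).as_rotvec(degrees=True)
    print("row",sh.round(1),rv.round(1),"dist %.0f ang %.0f"%(np.linalg.norm(sh),np.linalg.norm(rv)))
def st():
    s=read_state(); r0=R.from_euler('xyz',s['eef_rot']); y=r0.apply([0,1,0])
    print("t%.1f"%s['clock'],s['eef_pos'].round(1),"y_t",y.round(3),"x_t",r0.apply([1,0,0]).round(3),"F",s['wrist_force'].round(1),"gap %.1f"%s['finger_gap'],"q",s['joints'].round(2))
E
python3 -c "
from h import *
st(); go((440,137,260),15,40)"
```

```text
t0.1 [ 247.9 -490.7  213. ] y_t [-0.     0.001 -1.   ] x_t [ 0.451 -0.893 -0.001] F [-0.6  0.8  0.2] gap 94.1 q [-1.17  0.3   1.52 -0.    1.32 -0.07]
row [-473.7  -46.6  454.5] [39.9 11.3 -4.2] dist 658 ang 42
```

```bash
for i in 1; do python3 -m handwheel '[[[-140,-15,120,13,4,-1,1],[-140,-15,120,13,4,-1,1],[-140,-15,120,13,4,-1,1],[-140,-15,120,13,4,-1,1],[-140,-15,120,13,4,-1,1]]]'; done; python3 -c "
from h import *
st(); go((440,137,230),15,40)"
```

```text
clock: 0.52
eef_pos: [291.9, -308.4, 228.2]
eef_rot: [-1.343, -0.008, -1.174]
wrist_force: [0.1, 0.1, 0.2]
finger_gap: 93.8
t0.5 [ 291.9 -308.4  228.2] y_t [ 0.211  0.08  -0.974] x_t [ 0.387 -0.922  0.008] F [0.1 0.1 0.2] gap 93.8 q [-1.04 -0.04  1.88  0.24  1.26  0.07]
row [-353.5   65.2  301.8] [26.9  7.2 -3.1] dist 469 ang 28
```

```bash
python3 -m handwheel '[[[-353,65,302,27,7,-3,1],[-353,65,302,27,7,-3,1],[-353,65,302,27,7,-3,1],[-353,65,302,27,7,-3,1],[-353,65,302,27,7,-3,1]]]'; python3 -c "
from h import *
st(); go((440,137,200),15,45)"
```

```text
clock: 0.93
eef_pos: [355.7, -114.3, 227.4]
eef_rot: [-0.865, 0.004, -1.311]
wrist_force: [1.4, -1.0, 0.4]
finger_gap: 94.0
t0.9 [ 355.7 -114.3  227.4] y_t [ 0.626  0.17  -0.761] x_t [ 0.257 -0.967 -0.004] F [ 1.4 -1.   0.4] gap 94.0 q [-0.84 -0.4   2.3   0.75  1.02  0.14]
row [-221.1  116.3   92.6] [ 4.6 -0.3 -0.1] dist 266 ang 5
```

```bash
python3 -m handwheel '[[[-221,116,93,5,0,0,1],[-221,116,93,5,0,0,1],[-221,116,93,5,0,0,1],[-221,116,93,5,0,0,1],[-221,116,93,5,0,0,1]]]'; python3 -c "
from h import *
st(); go((457,142,150),15,50)"
```

```text
clock: 1.35
eef_pos: [407.3, 34.5, 210.8]
eef_rot: [-0.78, 0.004, -1.313]
wrist_force: [0.6, -1.5, 0.7]
finger_gap: 94.1
t1.4 [407.3  34.5 210.8] y_t [ 0.687  0.184 -0.703] x_t [ 0.255 -0.967 -0.004] F [ 0.6 -1.5  0.7] gap 94.1 q [-0.22 -0.41  2.39  0.69  0.54  0.6 ]
row [-91.   96.7   9.6] [ 4.7 -0.3  0. ] dist 133 ang 5
```

```bash
python3 -m handwheel '[[[-91,97,10,5,0,0,1],[-91,97,10,5,0,0,1],[-91,97,10,5,0,0,1],[-91,97,10,5,0,0,1],[-91,97,10,5,0,0,1]]]'; python3 -c "
from h import *
st(); go((457,142,72),15,50)
p,d=imaging.camera('wrist'); cv2.imwrite('pics/w1.png',p[:,:,::-1])"
```

```text
clock: 1.77
eef_pos: [453.8, 128.3, 165.1]
eef_rot: [-0.673, 0.01, -1.304]
wrist_force: [0.9, -0.0, 0.2]
finger_gap: 93.9
t1.8 [453.8 128.3 165.1] y_t [ 0.752  0.213 -0.623] x_t [ 0.264 -0.964 -0.01 ] F [ 0.9 -0.   0.2] gap 93.9 q [ 0.14 -0.14  2.39  1.57  0.11 -0.07]
row [-11.4  63.4 -68.7] [-1.4 -0.3 -0.6] dist 94 ang 2
```

View pics/w1.png

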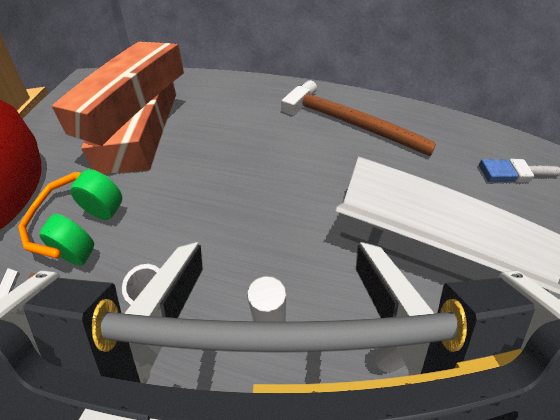

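Bar A's top is at (267,295), between the fingertips. The wrist is close to singular here (j5 = 0.11), so I'll use azimuth 45°, tilt 45°. That keeps the gripper body above the neighbouring bars.

```bash
python3 -c "
from h import *
go((457,142,150),45,45)"
```

```text
row [-12.1  14.3  -8.1] [ -6.5 -20.4  21.8] dist 20 ang 31
```

```bash
python3 -m handwheel '[[[-12,14,-8,-6.5,-20.4,21.8,1],[-12,14,-8,-6.5,-20.4,21.8,1],[-12,14,-8,-6.5,-20.4,21.8,1],[-12,14,-8,-6.5,-20.4,21.8,1],[-12,14,-8,-6.5,-20.4,21.8,1]]]'; python3 -c "
from h import *
st(); go((457,142,72),45,45)"
```

```text
clock: 2.23
eef_pos: [456.6, 140.2, 150.1]
eef_rot: [-0.79, 0.0, -0.78]
wrist_force: [1.0, -0.3, -0.6]
finger_gap: 94.1
t2.2 [456.6 140.2 150.1] y_t [ 0.495  0.501 -0.71 ] x_t [ 0.711 -0.703 -0.   ] F [ 1.  -0.3 -0.6] gap 94.1 q [-0.09 -0.    2.24  1.09  0.65 -0.13]
row [ -1.   56.6 -53.8] [ 0.3  0.2 -0.2] dist 78 ang 0
```

```bash
python3 -m handwheel '[[[-1,57,-54,0,0,0,1],[-1,57,-54,0,0,0,1],[-1,57,-54,0,0,0,1],[-1,57,-54,0,0,0,1]]]'; python3 -c "
from h import *
st(); go((457,142,72),45,45)"
```

```text
clock: 2.57
eef_pos: [455.4, 141.7, 69.0]
eef_rot: [-0.795, 0.005, -0.78]
wrist_force: [0.3, -0.4, -0.0]
finger_gap: 94.1
t2.6 [455.4 141.7  69. ] y_t [ 0.49   0.5   -0.714] x_t [ 0.711 -0.704 -0.005] F [ 0.3 -0.4 -0. ] gap 94.1 q [-0.08  0.2   2.29  1.43  0.57 -0.53]
row [ 0.9 -1.2  3. ] [ 0.5  0.  -0.4] dist 3 ang 1
```

Close the gripper at 60 N.

```bash
python3 -m handwheel '[[[0,0,3,0,0,0,-1],[0,0,3,0,0,0,-1],[0,0,3,0,0,0,-1],[0,0,3,0,0,0,-1],[0,0,3,0,0,0,-1]]]' 60;python3 -m handwheel '[[[0,0,0,0,0,0,-1],[0,0,0,0,0,0,-1],[0,0,0,0,0,0,-1],[0,0,0,0,0,0,-1],[0,0,0,0,0,0,-1]]]';  python3 -c "
from h import *
st(); go((457,142,72),45,45)
p,d=imaging.camera('wrist'); cv2.imwrite('pics/w2.png',p[:,:,::-1])"
```

```text
clock: 2.98
eef_pos: [457.2, 143.2, 71.9]
eef_rot: [-0.794, 0.004, -0.78]
wrist_force: [0.0, 0.1, 1.1]
finger_gap: 64.5
clock: 3.4
eef_pos: [457.4, 143.1, 72.0]
eef_rot: [-0.794, 0.004, -0.78]
wrist_force: [0.8, -0.6, 1.0]
finger_gap: 30.5
t3.4 [457.4 143.1  72. ] y_t [ 0.491  0.5   -0.713] x_t [ 0.711 -0.704 -0.004] F [ 0.8 -0.6  1. ] gap 30.5 q [-0.08  0.2   2.28  1.42  0.57 -0.52]
row [ 0.5 -0.7 -0.8] [ 0.5  0.1 -0.3] dist 1 ang 1
```

View pics/w2.png

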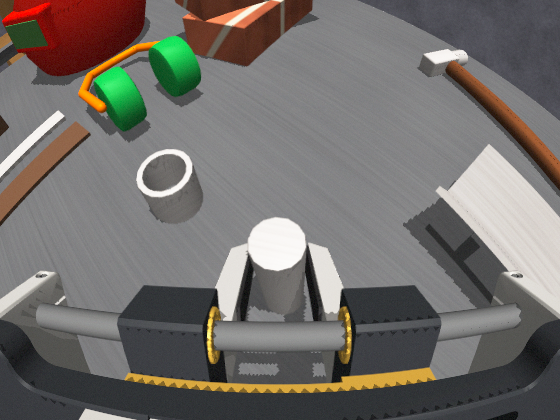

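The bar (top at (277,240)) is held between the pads with a 30.5 mm gap. Next, lift it.

```bash
python3 -m handwheel '[[[0,-29,29,0,0,0,-1],[0,-72,70,0,0,0,-1],[0,-72,70,0,0,0,-1],[0,-72,70,0,0,0,-1]]]';  python3 -c "
from h import *
st(); go((545,40,175),75,45); go((600,-100,150),80.6,-25)"
```

```text
clock: 3.78
eef_pos: [458.6, 142.3, 177.2]
eef_rot: [-0.79, -0.001, -0.781]
wrist_force: [0.7, -0.4, -2.8]
finger_gap: 29.2
t3.8 [458.6 142.3 177.2] y_t [ 0.496  0.499 -0.711] x_t [ 0.71  -0.704  0.001] F [ 0.7 -0.4 -2.8] gap 29.2 q [-0.08 -0.06  2.21  1.    0.69 -0.01]
row [133.4  -6.6 -10.1] [  0.3 -21.   21. ] dist 134 ang 30
row [270.9 -31.4 -70.9] [-67.4 -37.    6.5] dist 282 ang 77
```

```bash
python3 -m handwheel '[[[133,-7,-10,0,-21,21,-1],[133,-7,-10,0,-21,21,-1],[133,-7,-10,0,-21,21,-1],[133,-7,-10,0,-21,21,-1],[133,-7,-10,0,-21,21,-1]]]';  python3 -c "
from h import *
st(); go((593.5,-99.7,140),80.6,-30)"
```

```text
clock: 4.2
eef_pos: [546.4, 37.2, 173.0]
eef_rot: [-0.79, 0.002, -0.258]
wrist_force: [0.5, -0.3, -5.6]
finger_gap: 29.0
t4.2 [546.4  37.2 173. ] y_t [ 0.178  0.681 -0.71 ] x_t [ 0.967 -0.255 -0.002] F [ 0.5 -0.3 -5.6] gap 29.0 q [-0.35  0.36  1.73  0.83  1.27 -0.44]
row [  80.5  -61.4 -108.6] [-74.7  -5.8   0.6] dist 149 ang 75
```

```bash
python3 -m handwheel '[[[80,-61,-109,-75,-6,0.6,-1],[80,-61,-109,-75,-6,0.6,-1],[80,-61,-109,-75,-6,0.6,-1],[80,-61,-109,-75,-6,0.6,-1],[80,-61,-109,-75,-6,0.6,-1]]]';  python3 -c "
from h import *
st(); go((593.5,-99.7,140),80.6,-30)"
```

```text
clock: 4.62
eef_pos: [593.3, -103.3, 136.8]
eef_rot: [-1.419, -0.015, -0.217]
wrist_force: [-0.4, 0.8, -6.4]
finger_gap: 28.9
t4.6 [ 593.3 -103.3  136.8] y_t [ 0.048  0.145 -0.988] x_t [ 0.976 -0.215  0.015] F [-0.4  0.8 -6.4] gap 28.9 q [-0.3   0.48  1.47  0.16  1.2  -0.14]
row [-0.5 -2.7  4. ] [-38.7  -3.2   0.3] dist 5 ang 39
```

```bash
python3 -m handwheel '[[[0,-3,4,-38.7,-3.2,0.3,-1],[0,-3,4,-38.7,-3.2,0.3,-1],[0,-3,4,-38.7,-3.2,0.3,-1],[0,-3,4,-38.7,-3.2,0.3,-1],[0,-3,4,-38.7,-3.2,0.3,-1]]]';  python3 -m handwheel '[[[0,0,0,-3,0,0,-1],[0,0,0,-3,0,0,-1]]]'; python3 -c "
from h import *
st(); go((593.5,-99.7,140),80.6,-30)
for n in ('scene','top'):
    p,d=imaging.camera(n); np.save(f'pics/{n}3.npy',d); cv2.imwrite(f'pics/{n}3.png',cv2.resize(p[80:300,120:400,::-1],None,fx=2.7,fy=2.7))"
```

```text
clock: 5.03
eef_pos: [593.6, -98.5, 139.4]
eef_rot: [-2.041, -0.002, -0.165]
wrist_force: [-0.3, -0.5, -6.2]
finger_gap: 28.6
clock: 5.2
eef_pos: [592.4, -95.6, 136.0]
eef_rot: [-2.094, 0.004, -0.161]
wrist_force: [0.4, 0.2, -5.5]
finger_gap: 29.0
t5.2 [592.4 -95.6 136. ] y_t [-0.083 -0.493 -0.866] x_t [ 0.987 -0.16  -0.004] F [ 0.4  0.2 -5.5] gap 29.0 q [-0.    0.55  1.44 -0.54  1.29  0.34]
row [ 1.8 -1.5 -5.4] [-0.   0.3 -0.1] dist 6 ang 0
```

View pics/scene3.png

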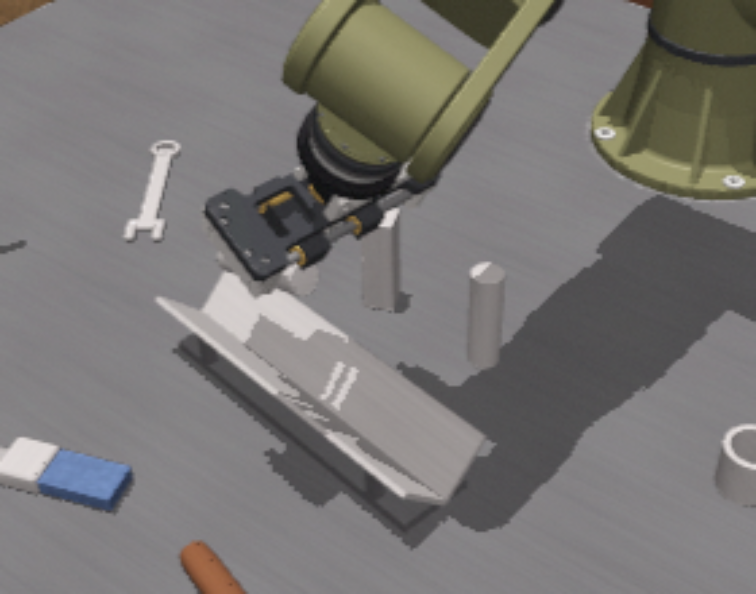

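View pics/top3.png

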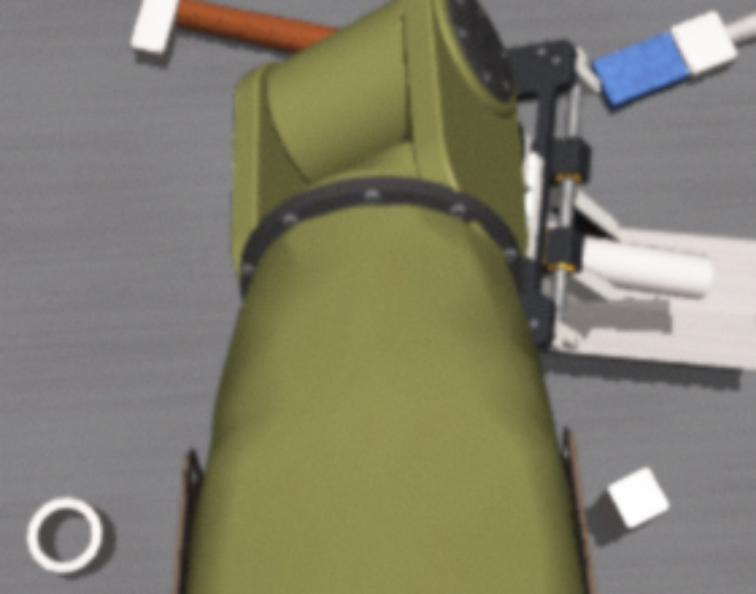

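The top view shows the bar in line over the trough, from about (590,262) to (712,272) in the crop. I'll check its lean from the depth data.

```bash
python3 - <<'E'
from h import *
np.set_printoptions(precision=1,suppress=True)
W=cloud("top",np.load("pics/top3.npy"))
for cx in range(600,715,15):
    u=int(cx/2.7+120); col=W[172:192,u]; i=np.nanargmax(col[:,2])
    q=col[col[:,2]>80]
    s=(q-np.array([600,-60.5,20.3]))
    print(u, "s %.1f"%np.mean(s[:,0]*.1637+s[:,1]*.9865), "ridge z %.1f"%np.percentile(s[:,2],85), "lat range", (s[:,0]*.9865-s[:,1]*.1637).min(),(s[:,0]*.9865-s[:,1]*.1637).max())
E
```

```text
342 s -35.2 ridge z 137.3 lat range -31.227898778144702 0.06981883044093529
347 s -44.1 ridge z 130.5 lat range -24.69905078339156 2.2616516068589814
353 s -54.5 ridge z 127.4 lat range -18.138805011888074 3.326431037805402
358 s -63.2 ridge z 124.9 lat range -16.779229478555898 6.47727257500112
364 s -74.0 ridge z 120.7 lat range -16.838795687357894 9.304343928541037
370 s -84.7 ridge z 118.3 lat range -17.238938500591377 8.465405101193038
375 s -93.9 ridge z 116.3 lat range -15.813124004592295 8.414868584816748
381 s -104.4 ridge z 112.8 lat range -13.853616246148032 8.679263536046584
```

Lean is 16° from horizontal, as intended. Next, lower it with a small sideways correction.

```bash
python3 -c "
from h import *
go((594.3,-99.8,85),80.6,-30);go((594.3,-99.8,64),80.6,-30)"
```

```text
row [ 1.7 46.9 24.5] [-0.3  0.  -0. ] dist 53 ang 0
row [ 1.7 65.1 34.9] [-0.3  0.  -0. ] dist 74 ang 0
```

```bash
python3 -m handwheel '[[[2,25,12,0,0,0,-1],[2,47,24,0,0,0,-1],[2,50,27,0,0,0,-1],[2,54,29,0,0,0,-1],[2,54,29,0,0,0,-1]]]';  python3 -c "
from h import *
st(); go((594.3,-99.8,64),80.6,-30)"
```

```text
clock: 5.72
eef_pos: [594.7, -99.8, 76.8]
eef_rot: [-2.089, 0.001, -0.165]
wrist_force: [-0.1, -0.3, -5.0]
finger_gap: 29.2
t5.7 [594.7 -99.8  76.8] y_t [-0.082 -0.488 -0.869] x_t [ 0.986 -0.164 -0.001] F [-0.1 -0.3 -5. ] gap 29.2 q [-0.01  0.63  1.47 -0.55  1.19  0.4 ]
row [-0.3 11.2  6.3] [-0.3 -0.  -0.1] dist 13 ang 0
```

```bash
python3 -m handwheel '[[[0,4,2,0,0,0,-1],[0,8,4,0,0,0,-1],[0,11,6,0,0,0,-1],[0,11,6,0,0,0,-1]]]';  python3 -c "
from h import *
st(); go((594.3,-99.8,64),80.6,-30)
for n in ('wrist',):
    p,d=imaging.camera(n);  cv2.imwrite(f'pics/{n}4.png',p[:,:,::-1])"
```

```text
clock: 6.05
eef_pos: [594.4, -100.0, 63.9]
eef_rot: [-2.088, 0.001, -0.165]
wrist_force: [-0.2, -0.5, -5.7]
finger_gap: 28.8
t6.0 [ 594.4 -100.    63.9] y_t [-0.082 -0.488 -0.869] x_t [ 0.986 -0.164 -0.001] F [-0.2 -0.5 -5.7] gap 28.8 q [-0.01  0.64  1.47 -0.56  1.17  0.41]
row [-0.2 -0.2  0.1] [-0.3 -0.  -0.1] dist 0 ang 0
```

View pics/wrist4.png

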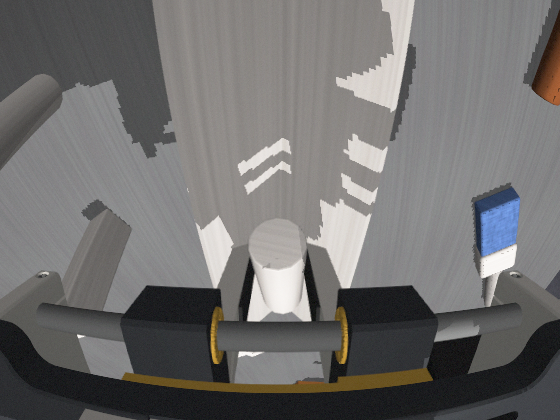

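The bar is centred over the V, with no contact yet. Go down another 3 mm.

```bash
python3 -m handwheel '[[[0,1.5,0.8,0,0,0,-1],[0,2.5,1.5,0,0,0,-1],[0,2.5,1.5,0,0,0,-1]]]'; python3 -m handwheel '[[[0,1,0.5,0,0,0,-1],[0,1,0.5,0,0,0,-1]]]'
```

```text
clock: 6.35
eef_pos: [594.5, -99.9, 61.1]
eef_rot: [-2.089, 0.001, -0.165]
wrist_force: [-0.4, -0.1, -4.8]
finger_gap: 29.1
clock: 6.52
eef_pos: [594.5, -99.9, 60.0]
eef_rot: [-2.089, 0.001, -0.165]
wrist_force: [-0.9, 0.1, -3.4]
finger_gap: 29.0
```

Light contact. Raise 3 mm so the fingers clear the flanges, then open slightly.

```bash
python3 -m handwheel '[[[0,-3,-1.7,0,0,0,-1],[0,-3,-1.7,0,0,0,-0.3],[0,-5,-3,0,0,0,-0.2],[0,-6,-3.5,0,0,0,-0.15],[0,-7,-4,0,0,0,-0.15]]]';  python3 -c "
from h import *
st()
p,d=imaging.camera('wrist');  cv2.imwrite('pics/w5.png',p[:,:,::-1])"
```

```text
clock: 6.93
eef_pos: [594.8, -100.0, 68.8]
eef_rot: [-2.089, 0.0, -0.165]
wrist_force: [-0.5, -0.3, 0.9]
finger_gap: 39.6
t6.9 [ 594.8 -100.    68.8] y_t [-0.081 -0.488 -0.869] x_t [ 0.986 -0.164 -0.   ] F [-0.5 -0.3  0.9] gap 39.6 q [-0.01  0.64  1.47 -0.56  1.18  0.41]
```

View pics/w5.png

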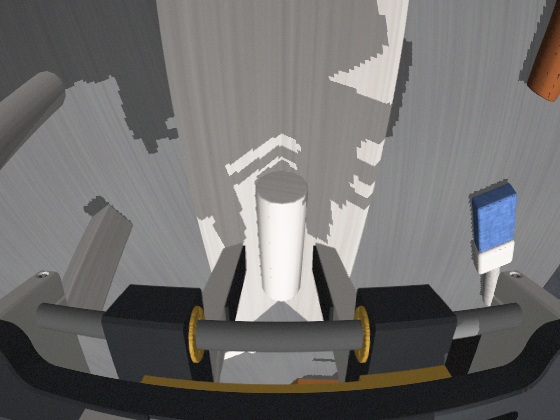

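The bar lies in the V, with its near end at (281,185). Retract straight up.

```bash
python3 -m handwheel '[[[0,-28,-16,0,0,0,-0.15],[0,-60,-35,0,0,0,-0.1],[0,-87,-50,0,0,0,1],[0,-110,-60,0,0,0,1],[0,-110,-60,0,0,0,1]]]';  python3 -c "
from h import *
st(); go((454,16.2,180),55,45)
p,d=imaging.camera('scene'); np.save('pics/scene6.npy',d); cv2.imwrite('pics/s6.png',cv2.resize(p[80:300,120:400,::-1],None,fx=2.7,fy=2.7))"
```

```text
clock: 7.4
eef_pos: [596.9, -97.5, 200.0]
eef_rot: [-2.088, -0.008, -0.164]
wrist_force: [0.9, -0.7, 0.4]
finger_gap: 58.5
t7.4 [596.9 -97.5 200. ] y_t [-0.074 -0.489 -0.869] x_t [ 0.987 -0.163  0.008] F [ 0.9 -0.7  0.4] gap 58.5 q [-0.01  0.49  1.37 -0.52  1.39  0.28]
row [-159.7  -27.6   86.5] [73.2 27.3 -3.2] dist 184 ang 78
```

View pics/s6.png

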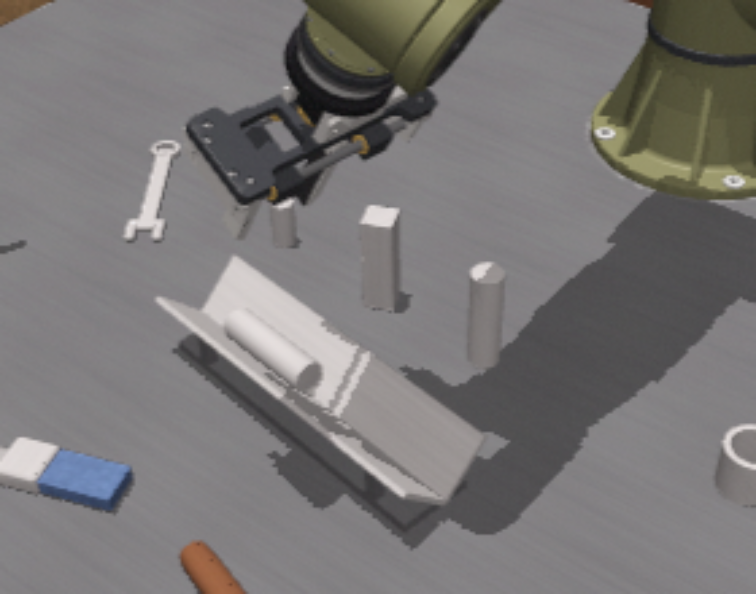

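```bash
python3 - <<'E'
from h import *
np.set_printoptions(precision=1,suppress=True)
W=cloud("scene",np.load("pics/scene6.npy")).reshape(-1,3)
s=W-np.array([600.2,-60.5,20.3])
a=s[:,0]*.1637+s[:,1]*.9865; l=s[:,0]*.9865-s[:,1]*.1637
m=(abs(a)<160)&(s[:,2]-abs(l)>6)&(s[:,2]<40)&(abs(l)<20)
print(m.sum(),np.percentile(a[m],[0,2,98,100]),np.percentile(s[m,2],[5,95,100]))
E
python3 -c "
from h import *
go((454,16.2,180),30,40)"
```

```text
470 [-130.9 -102.1   -2.   157.1] [19.4 37.4 39. ]
row [-158.9  -29.9   85.4] [64.7 53.4 -4.6] dist 183 ang 84
```

```bash
python3 -m handwheel '[[[-159,-30,85,64.7,53.4,-4.6,1],[-159,-30,85,64.7,53.4,-4.6,1],[-159,-30,85,64.7,53.4,-4.6,1],[-159,-30,85,64.7,53.4,-4.6,1],[-159,-30,85,64.7,53.4,-4.6,1]]]';  python3 -c "
from h import *
st(); go((454,16.2,180),30,40)"
```

```text
clock: 7.87
eef_pos: [450.5, 18.2, 178.7]
eef_rot: [-1.571, -0.135, -0.538]
wrist_force: [0.4, 0.2, -0.1]
finger_gap: 93.4
t7.9 [450.5  18.2 178.7] y_t [ 0.116 -0.069 -0.991] x_t [ 0.851 -0.508  0.135] F [ 0.4  0.2 -0.1] gap 93.4 q [-0.    0.05  1.91 -0.08  1.07  0.57]
row [ 4.2 -0.7  0.1] [37.1 30.5 -2.9] dist 4 ang 48
```

```bash
python3 -m handwheel '[[[4,-1,0,37.1,30.5,-2.9,1],[4,-1,0,37.1,30.5,-2.9,1],[4,-1,0,37.1,30.5,-2.9,1],[4,-1,0,37.1,30.5,-2.9,1],[4,-1,0,37.1,30.5,-2.9,1]]]';  python3 -c "
from h import *
st(); go((454,16.2,150),30,40)"
```

```text
clock: 8.28
eef_pos: [453.6, 15.7, 179.8]
eef_rot: [-1.042, -0.068, -0.932]
wrist_force: [0.6, 0.9, -0.3]
finger_gap: 94.2
t8.3 [453.6  15.7 179.8] y_t [ 0.44   0.253 -0.861] x_t [ 0.595 -0.801  0.068] F [ 0.6  0.9 -0.3] gap 94.2 q [-0.26 -0.1   2.13  0.53  0.78  0.34]
row [ -2.2  26.  -14.5] [ 9.5  7.7 -0.6] dist 30 ang 12
```

```bash
python3 -m handwheel '[[[-2,13,-7,9.5,7.7,-0.6,1],[-2,26,-14.5,9.5,7.7,-0.6,1],[-2,26,-14.5,9.5,7.7,-0.6,1]]]';  python3 -c "
from h import *
st(); go((454,16.2,76),30,40)
p,d=imaging.camera('wrist');  cv2.imwrite('pics/w7.png',p[:,:,::-1])"
```

```text
clock: 8.53
eef_pos: [451.8, 16.0, 146.4]
eef_rot: [-0.873, 0.007, -1.053]
wrist_force: [0.4, -0.1, -0.6]
finger_gap: 94.0
t8.5 [451.8  16.  146.4] y_t [ 0.556  0.323 -0.766] x_t [ 0.495 -0.869 -0.007] F [ 0.4 -0.1 -0.6] gap 94.0 q [-0.34 -0.06  2.26  0.92  0.66  0.05]
row [  1.4  55.2 -43.7] [-0.  -0.5 -0.1] dist 70 ang 1
```

View pics/w7.png

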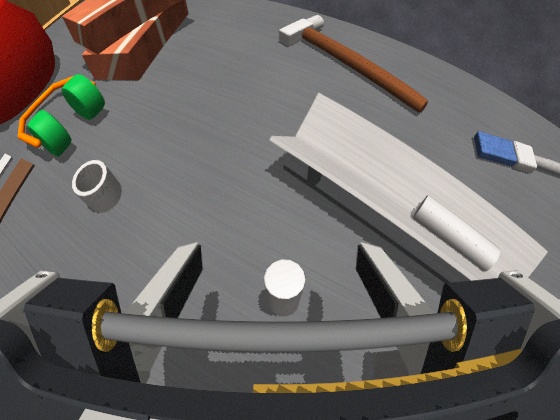

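Bar B's top at (285,279) is centred between the fingers, and bar A lies in the V at (455,232). Descend.

```bash
python3 -m handwheel '[[[1.4,28,-22,0,0,0,1],[1.4,54,-42,0,0,0,1],[1.4,55,-44,0,0,0,1],[1.4,55,-44,0,0,0,1]]]'; python3 -m handwheel '[[[0,0,0,0,0,0,-1],[0,0,0,0,0,0,-1],[0,0,0,0,0,0,-1],[0,0,0,0,0,0,-1],[0,0,0,0,0,0,-1]]]' 60;python3 -m handwheel '[[[0,0,0,0,0,0,-1],[0,0,0,0,0,0,-1],[0,0,0,0,0,0,-1],[0,0,0,0,0,0,-1],[0,0,0,0,0,0,-1]]]';  python3 -c "
from h import *
st(); go((454,16.2,180),30,40)"
```

```text
clock: 8.92
eef_pos: [453.8, 16.3, 76.5]
eef_rot: [-0.879, 0.007, -1.047]
wrist_force: [0.6, 0.2, 0.7]
finger_gap: 94.1
clock: 9.33
eef_pos: [454.2, 16.2, 77.5]
eef_rot: [-0.878, 0.006, -1.046]
wrist_force: [-0.3, -0.0, 0.4]
finger_gap: 64.7
clock: 9.75
eef_pos: [454.3, 16.1, 77.5]
eef_rot: [-0.878, 0.006, -1.047]
wrist_force: [-0.0, -1.1, 0.1]
finger_gap: 30.8
t9.8 [454.3  16.1  77.5] y_t [ 0.55   0.323 -0.77 ] x_t [ 0.5   -0.866 -0.006] F [-0.  -1.1  0.1] gap 30.8 q [-0.33  0.12  2.3   1.18  0.55 -0.28]
row [ -0.8 -79.   65.3] [ 0.3 -0.2 -0.3] dist 103 ang 0
```

```bash
python3 -m handwheel '[[[0,0,0,0,0,0,-1],[0,-26,21,0,0,0,-1],[0,-56,46,0,0,0,-1],[0,-79,65,0,0,0,-1],[0,-79,65,0,0,0,-1]]]';  python3 -c "
from h import *
st(); P=np.array([600.2,-60.5])+89*np.array([.1637,.9865]); print(P); go((*P,185),80.6,0); 
p,d=imaging.camera('scene');cv2.imwrite('pics/s8.png',cv2.resize(p[80:300,120:400,::-1],None,fx=2.7,fy=2.7))"
```

```text
clock: 10.17
eef_pos: [455.6, 14.7, 184.7]
eef_rot: [-0.874, 0.0, -1.047]
wrist_force: [1.8, 0.8, -4.1]
finger_gap: 29.2
t10.2 [455.6  14.7 184.7] y_t [ 0.555  0.321 -0.767] x_t [ 0.5   -0.866 -0.   ] F [ 1.8  0.8 -4.1] gap 29.2 q [-0.34 -0.13  2.21  0.81  0.74  0.18]
[614.7693  27.2985]
row [ 68.7  92.2 110.7] [-37.3 -48.5  17.6] dist 160 ang 64
```

View pics/s8.png

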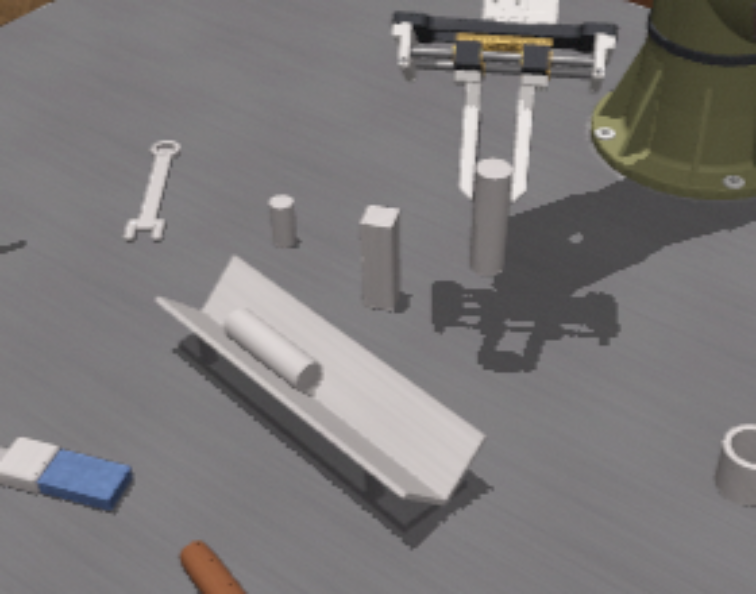

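Bar B is held upright at (490,215), and the square bar is undisturbed. Move over the trough.

```bash
python3 -m handwheel '[[[69,92,111,-37.3,-48.5,17.6,-1],[69,92,111,-37.3,-48.5,17.6,-1],[69,92,111,-37.3,-48.5,17.6,-1],[69,92,111,-37.3,-48.5,17.6,-1],[69,92,111,-37.3,-48.5,17.6,-1]]]';  python3 -c "
from h import *
st(); go((614.8,27.3,150),80.6,-35)"
```

```text
clock: 10.63
eef_pos: [617.0, 28.3, 177.8]
eef_rot: [-1.26, -0.069, -0.559]
wrist_force: [-0.5, 0.4, -5.8]
finger_gap: 28.8
t10.6 [617.   28.3 177.8] y_t [ 0.218  0.224 -0.95 ] x_t [ 0.846 -0.529  0.069] F [-0.5  0.4 -5.8] gap 28.8 q [-0.12  0.37  1.55  0.29  1.05  0.3 ]
row [ -3.3  25.7 -10.3] [-51.3 -23.8   0.5] dist 28 ang 57
```

```bash
python3 -m handwheel '[[[-3,26,-10,-51.3,-23.8,0.5,-1],[-3,26,-10,-51.3,-23.8,0.5,-1],[-3,26,-10,-51.3,-23.8,0.5,-1],[-3,26,-10,-51.3,-23.8,0.5,-1],[-3,26,-10,-51.3,-23.8,0.5,-1]]]';  python3 -c "
from h import *
st(); go((614.8,27.3,140),80.6,-35)"
```

```text
clock: 11.05
eef_pos: [614.5, 28.0, 146.8]
eef_rot: [-1.849, -0.065, -0.298]
wrist_force: [-0.7, -0.8, -6.5]
finger_gap: 28.9
t11.1 [614.5  28.  146.8] y_t [-0.021 -0.281 -0.96 ] x_t [ 0.954 -0.293  0.065] F [-0.7 -0.8 -6.5] gap 28.9 q [ 0.1   0.54  1.37 -0.29  1.3   0.5 ]
row [0.  6.8 1.3] [-18.8  -8.6   0.1] dist 7 ang 21
```

```bash
python3 -m handwheel '[[[0,7,1,-18.8,-8.6,0,-1],[0,7,1,-18.8,-8.6,0,-1],[0,7,1,-18.8,-8.6,0,-1],[0,7,1,-18.8,-8.6,0,-1]]]';  python3 -c "
from h import *
st(); go((614.8,27.3,85),80.6,-35)
for n in ('scene','top'):
    p,d=imaging.camera(n); np.save(f'pics/{n}9.npy',d); cv2.imwrite(f'pics/{n}9.png',cv2.resize(p[80:300,120:400,::-1],None,fx=2.7,fy=2.7))"
```

```text
clock: 11.38
eef_pos: [612.9, 29.3, 133.9]
eef_rot: [-2.188, 0.011, -0.156]
wrist_force: [-1.7, 0.9, -6.1]
finger_gap: 29.1
t11.4 [612.9  29.3 133.9] y_t [-0.099 -0.57  -0.816] x_t [ 0.988 -0.155 -0.011] F [-1.7  0.9 -6.1] gap 29.1 q [ 0.22  0.67  1.29 -0.57  1.47  0.51]
row [ 2.8 40.9 26.9] [ 0.4  0.8 -0.3] dist 49 ang 1
```

View pics/scene9.png

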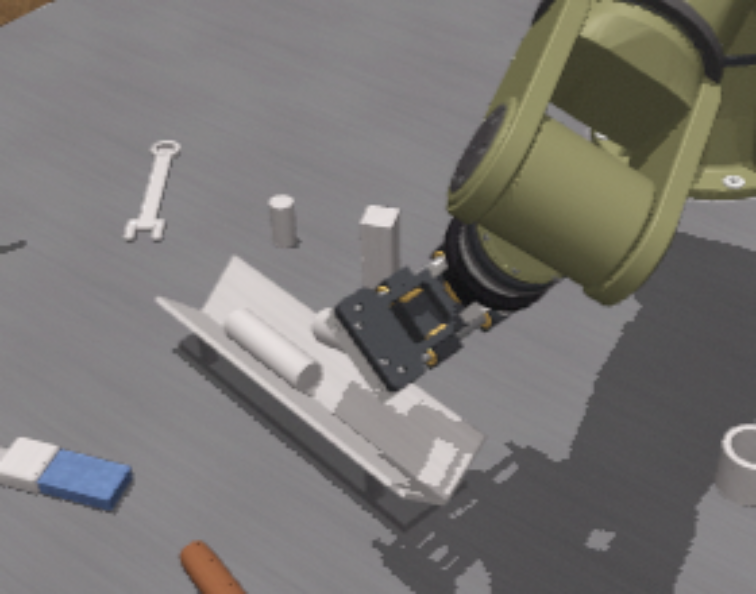

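View pics/top9.png

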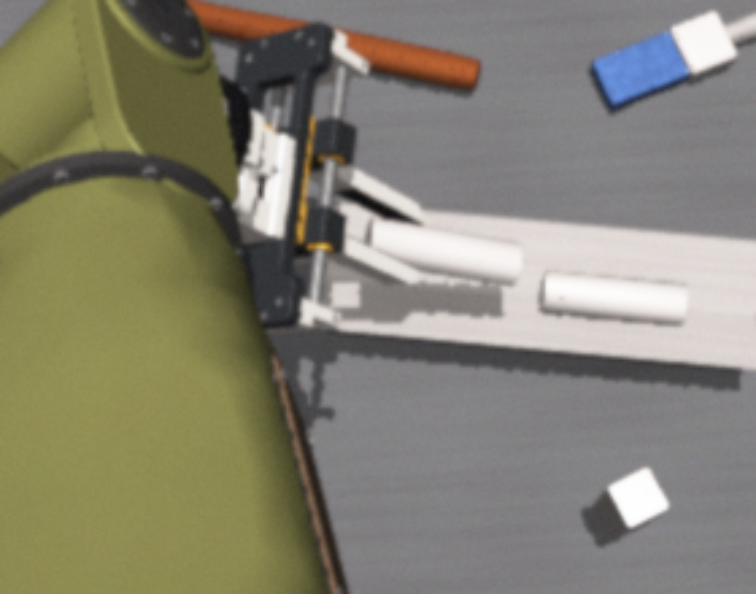

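```bash
python3 - <<'E'
from h import *
np.set_printoptions(precision=1,suppress=True)
W=cloud("top",np.load("pics/top9.npy"))
O=np.array([600.2,-60.5,20.3])
def fr(q):
    s=q-O; return np.stack([s[...,0]*.1637+s[...,1]*.9865,s[...,0]*.9865-s[...,1]*.1637,s[...,2]],-1)
F=fr(W)
for cx in range(430,525,12):
    u=int(cx/2.7+120); c=F[155:190,u]; q=c[(c[:,2]>60)]
    print(u,"s %.1f"%q[:,0].mean(),"z %.1f"%np.percentile(q[:,2],90),"lat",q[:,1].min(),q[:,1].max())
G=F[165:210,310:385].reshape(-1,3); m=(G[:,2]-abs(G[:,1])>8)&(G[:,2]<42)&(G[:,0]<15)
print("A s",np.percentile(G[m,0],[0,1,99,100]),"z",np.percentile(G[m,2],[50,95]),"lat",np.percentile(G[m,1],[2,98]))
E
```

```text
279 s 73.0 z 124.5 lat -18.643361393374413 8.261445256812687
283 s 66.0 z 123.1 lat -18.690184366331117 6.959089515810165
288 s 57.4 z 119.5 lat -18.453891278789285 7.0312300669016405
292 s 50.3 z 118.3 lat -18.64032732115947 6.453781082688247
297 s 41.8 z 115.3 lat -18.162183692203833 9.142665375270031
301 s 34.7 z 113.5 lat -18.358444235534357 8.233206543420689
305 s 27.6 z 111.3 lat -18.506832650463387 7.524621033407374
310 s 18.7 z 108.7 lat -17.146181208608354 6.98402536981151
A s [-104.4 -103.3   -5.6   -4.6] z [33.8 37.7] lat [-14.8  12.6]
```

```bash
python3 -c "
from h import *
go((615.5,29.3,80),80.6,-35)"; python3 -m handwheel '[[[2.7,22,14,0.4,0.8,-0.3,-1],[2.7,42,28,0.4,0.8,-0.3,-1],[2.7,43.5,30,0.4,0.8,-0.3,-1],[2.7,43.5,30,0.4,0.8,-0.3,-1],[2.7,43.5,30,0.4,0.8,-0.3,-1]]]';python3 -c "
from h import *
st();go((615.5,29.3,65),80.6,-35)"
```

```text
row [ 1.7 45.3 33.6] [-0.1  0.3 -0.1] dist 56 ang 0
clock: 11.9
eef_pos: [616.6, 26.9, 84.7]
eef_rot: [-2.17, -0.009, -0.171]
wrist_force: [-0.3, -1.1, -4.6]
finger_gap: 28.7
t11.9 [616.6  26.9  84.7] y_t [-0.089 -0.557 -0.826] x_t [ 0.985 -0.17   0.009] F [-0.3 -1.1 -4.6] gap 28.7 q [ 0.21  0.72  1.31 -0.57  1.38  0.57]
row [-1.6 15.  12.9] [-0.6 -0.6  0.2] dist 20 ang 1
```

```bash
python3 -m handwheel '[[[-1.6,5,4,-0.6,-0.6,0,-1],[-1.6,10,8,-0.6,-0.6,0,-1],[-1.6,15,13,-0.6,-0.6,0,-1],[-1.6,15,13,-0.6,-0.6,0,-1]]]';python3 -c "
from h import *
st();go((615.5,29.3,60),80.6,-35)"
```

```text
clock: 12.23
eef_pos: [615.4, 29.7, 63.7]
eef_rot: [-2.181, -0.002, -0.161]
wrist_force: [0.7, 0.4, -5.0]
finger_gap: 29.2
t12.2 [615.4  29.7  63.7] y_t [-0.091 -0.566 -0.82 ] x_t [ 0.987 -0.161  0.002] F [ 0.7  0.4 -5. ] gap 29.2 q [ 0.22  0.75  1.32 -0.58  1.36  0.59]
row [0.2 3.3 1.8] [-0.   0.1  0.2] dist 4 ang 0
```

```bash
python3 -m handwheel '[[[0,0,0,0,0,0,-0.3],[0,-2,-1.4,0,0,0,-0.25],[0,-4,-2.8,0,0,0,-0.15],[0,-6,-4.2,0,0,0,-0.15],[0,-6,-4.2,0,0,0,-0.15]]]';  python3 -c "
from h import *
st()
p,d=imaging.camera('wrist');  cv2.imwrite('pics/w10.png',p[:,:,::-1])"
```

```text
clock: 12.65
eef_pos: [615.8, 29.7, 72.3]
eef_rot: [-2.181, -0.003, -0.161]
wrist_force: [-0.4, 1.0, 0.2]
finger_gap: 40.4
t12.7 [615.8  29.7  72.3] y_t [-0.089 -0.566 -0.82 ] x_t [ 0.987 -0.161  0.003] F [-0.4  1.   0.2] gap 40.4 q [ 0.22  0.74  1.32 -0.58  1.37  0.58]
```

View pics/w10.png

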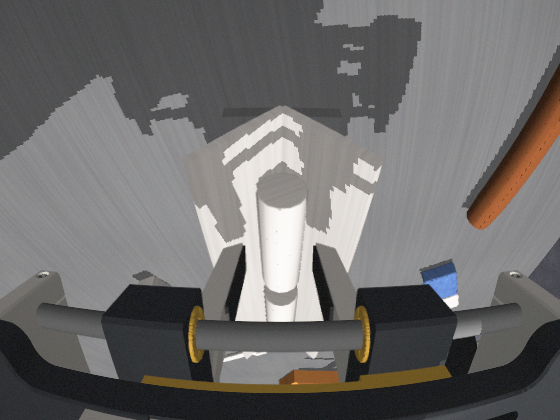

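Both bars now lie in line in the V, with bar B's end at (283,190). Retract and check.

```bash
python3 -m handwheel '[[[0,-25,-17,0,0,0,-0.15],[0,-55,-38,0,0,0,-0.1],[0,-82,-57,0,0,0,0.5],[0,-110,-76,0,0,0,0.5],[0,-130,-90,0,0,0,0.5]]]'; python3 -m handwheel '[[[-50,-60,-60,0,0,0,0.5],[-130,-80,-80,0,0,0,0.5],[-170,-80,-80,0,0,0,0.5],[-200,-80,-80,0,0,0,0.5],[-230,-80,-80,0,0,0,0.5]]]'; python3 - <<'E'
from h import *
np.set_printoptions(precision=1,suppress=True)
st()
O=np.array([600.2,-60.5,20.3])
for n in ('scene','top'):
    p,d=imaging.camera(n); cv2.imwrite(f'pics/{n}11.png',cv2.resize(p[80:300,120:400,::-1],None,fx=2.7,fy=2.7))
    s=cloud(n,d).reshape(-1,3)-O; G=np.stack([s[:,0]*.1637+s[:,1]*.9865,s[:,0]*.9865-s[:,1]*.1637,s[:,2]],-1)
    m=(G[:,2]-abs(G[:,1])>9)&(G[:,2]<42)&(abs(G[:,0])<150)&(abs(G[:,1])<17); G=G[m]
    for k in (G[:,0]<3,G[:,0]>6):
        q=G[k]; print(n,len(q),"s",np.percentile(q[:,0],[1,99]),"lat",np.percentile(q[:,1],[2,98]),"z95",np.percentile(q[:,2],95))
    W=s+O; q=W[(abs(W[:,2]-100)<6)&(W[:,0]>380)&(W[:,0]<500)&(W[:,1]<-60)&(W[:,1]>-160)]; print("sq",(q.max(0)+q.min(0))/2 if len(q) else None)
E
```

```text
clock: 13.12
eef_pos: [615.5, 30.5, 233.4]
eef_rot: [-2.18, -0.006, -0.162]
wrist_force: [0.6, 0.5, 0.3]
finger_gap: 58.9
clock: 13.53
eef_pos: [440.9, 40.7, 331.2]
eef_rot: [-2.179, -0.007, -0.162]
wrist_force: [0.6, 0.8, 0.4]
finger_gap: 70.5
t13.5 [440.9  40.7 331.2] y_t [-0.1 -0.6 -0.8] x_t [ 1.  -0.2  0. ] F [0.6 0.8 0.4] gap 70.5 q [ 0.3  0.1  1.6 -0.5  1.7  0.5]
scene 427 s [-102.5   -3. ] lat [-10.2  14.9] z95 37.36340025914182
scene 515 s [ 23.  122.5] lat [-11.6  15. ] z95 37.63347623583689
sq [ 444.5 -107.4   99.6]
top 786 s [-103.4   -5.4] lat [-14.8  12.2] z95 37.74105161670299
top 775 s [ 21.8 120. ] lat [-14.7  12.3] z95 37.96813420520359
sq [ 443.  -109.4   99.8]
```

View pics/scene11.png

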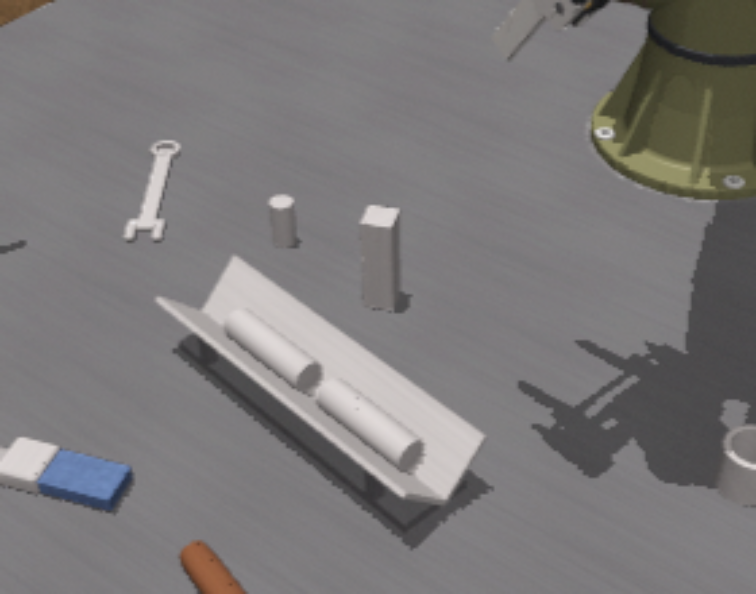

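View pics/top11.png

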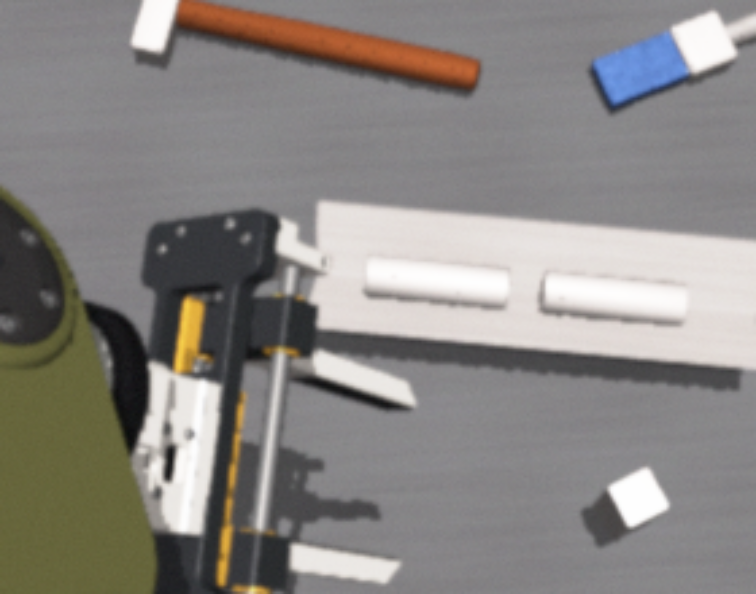

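Both bars lie in the fold, at crop positions (436,282) and (615,297) in the top view. The square bar is standing where it started and the robot is clear, so I'll hand in.

```bash
python3 -m handwheel '[[[0,0,0,0,0,0,0.5],[0,0,0,0,0,0,0.5]]]'; python3 -c "
from cell import order
print(order.sign_off())"
```

```text
clock: 13.8
eef_pos: [439.6, 41.5, 333.1]
eef_rot: [-2.177, -0.011, -0.16]
wrist_force: [1.5, 0.7, -0.1]
finger_gap: 70.6
the job is handed in; nothing more can be done
None
```

Both tall round bars now lie in line in the fold of the V, and I handed the job in at 13.8 s. I gripped each bar near its top, leaned it to about 15° from horizontal over the fold, and let it settle with its low end at or just above the V, so neither was dropped from a height.

My last checks used depth from the top and scene cameras, and the two agreed to about 2 mm:
- **Along the fold:** the bar centres are about -54 mm and +72 mm from the trough's middle (limit ±115 mm), with a gap of about 26 mm between them. Neither sticks out past the ends.
- **Sideways and height:** both bars are within about 2 mm of the fold line. Their tops are about 37 mm above the fold, which fits an axis height of 21 mm.
- **Square bar:** still standing within about 1 mm of where it started.
- **Robot:** clear of everything at the end. The highest wrist force I read between moves was about 7 N.

No check failed. Bar A came to rest about 7 mm further towards the middle than I planned. `order.sign_off()` gives no verdict, so the official result is not known here.

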